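# Close the gluing jig on a box shell and lock its recessed knob

## Robot

A 7-joint arm with a two-finger parallel gripper is mounted at the origin on the work surface. World frame = base frame: x ahead of the robot, y to its left, z up, the work surface at z = 0. Lengths are in m, angles in rad, forces in N, time in s.
With the tool pointing down it reaches from about 0.425 to 0.95 m from the base axis. Payload 16.7 kg.
Tool frame: the origin (TCP) lies on the centre line of the jaws, within the pads' length; the fingertips stand 11 mm ahead of it and the grasp point (between the pads) lies 8 mm behind it; z points along the fingers, y is the line along which they close (so a half turn about z gives the same grasp; the last joint's range is limited). The gripper opens to 94 mm and grips with 3 to 60 N. Pads are 16 mm wide; open, the fingers measure 119 mm over their backs; the gripper's body (75 mm by 177 mm) begins 78 mm behind the grasp point.
Start: joints at [-1.397, 0.426, 0.074, 1.606, -0.034, 1.111, -0.067], TCP at [0.214, 0.64, 0.216] pointing down, gripper open.
Joint ranges: [-2.85, 2.85], [-0.5, 2.14], [-1.23, 1.37], [0.21, 2.46], [-1.02, 4.16], [0.16, 2.05], [-2.73, 2.73]. Speed limits (rad/s): [1.89, 1.89, 2.39, 2.39, 3.01, 3.01, 3.01].

## Interface

Orientations are given as a rotation vector (axis times angle).
In Python, from station import monitor, cams, job gives the robot as it stands.
- The arm moves only by the shell command python3 -m pendant 'ROWS' [FORCE]. ROWS is a JSON object of lists of equal length, an entry for each row: "offset": the shift along the world's x, y, z scaled (see below), a list of three; "dr": the turn, a rotation vector about the world's x, y, z scaled (see below), a list of three; "claw": the opening, from 0 (shut) to 1 (fully open). A call has 1 to 8 rows; each row is the pose to reach, as a shift and turn from the pose commanded when the call began; what a row does not reach only later rows make up. The controller multiplies each number of a shift by 100 mm and each number of a turn by 120 degrees. A row lasts 1/12 s, in which the tool goes at most 41.7 mm and 7.16 degrees, less where a joint would pass 70% of its speed; a pose out of reach is approached as far as the arm can. A call with a number of a shift or a turn outside -1 to 1 is refused whole. A call with a gripper value outside its range is refused whole. The fingers move at their own pace and stop on an object; FORCE is the grip in N (left out, the last holds). Time passes only in rows, so rows that repeat a pose let the fingers close. It gives the time, the measured TCP pose, the force, the opening and the grip force at its end, in the units of the state.
- monitor.observe(): the state, without advancing time (a new reading comes with each control period).
- cams.get_image(name): name is "scene" or "top" or "wrist"; returns the picture (420x560x3 uint8, red, green, blue); there is no depth.
- cams.camera_params(name): a dict with "fovy" (degrees; the focal length in pixels is half the picture's height over the tangent of half this angle, whatever the lens; pixels are square), "cx", "cy" (the principal point, pixels), "R" (3x3) and "t" (3): a world point X has camera coordinates R X + t; the wrist camera has in their place "mount" (4x4, takes a point from camera to tool coordinates, whose origin is the TCP and whose axes are the flange's). Camera axes: x right, y down, z forward; pixel columns grow to the right and rows downward; lengths in m; the calibration is good to about 2 mm. A picture is of the moment at which its call begins: read the wrist's pose just before it. camera_params takes no time and is no camera call.
- job.hand_in(): hands the job in; it is judged then, once.
Trained networks look in the newest picture that a camera, given by its name, has taken for a name from the list of things; names that differ only in an ending like _2 or _b are one class to them, and where a whole thing is asked for, a point or a joint stands for the part that bears it (a point fixed in the world has none). Each returns a list of dicts, best first, with "confidence" (0 to 1); they miss things now and then, are a little off and sometimes report something else, mostly with a low value. They report only what shows in the picture. A call takes as long as a camera call. They do not tell look-alikes from the thing itself.
- cams.trace(name, camera): "mask" (420x560 bool, what is visible of it).
- cams.tip_of(name, camera): "xyz" ([x, y, z] in m, in the coordinates of the camera as it stood for that picture, good to about 4 mm: a listed point, or the origin of a listed thing).
The state is a dict: "clock": time; "joint_positions": joint angles; "joint_vel": joint speeds; "effort": joint torques, N m; "position": TCP position; "tcp_rot": TCP orientation; "wrist_force": force on the tool from outside, world axes, zero at the start; "moment": the same for the moment, N m; "finger_gap": finger opening in m; "gripper_force": force on a finger pad.
Only numpy, scipy, OpenCV 4.12 (cv2) and the standard library are available. Lean on these libraries where they do the work, as an engineer would, in place of code of your own. Each camera call takes 0.05 s, during which the arm holds its last target. There are 200 camera calls.

## Task

A freshly glued box shell stands loose in the gluing jig. Slide the jig's movable jaw up until the shell sits square and snug between the two cork-faced jaws, pressing only gently so that the fresh joints are not crushed. Keep it pressed there while you turn the clamp knob, down in the jaw's guard cup, clockwise until the jaw is firmly locked, but do not force the screw; then let go, and leave the other things on the bench where they are.

Things in the scene. Friction and masses are not known exactly. Their poses are not given: they have to be found in the camera images.
- jig: plywood base board of the gluing jig, screwed to the bench, 220 (x) x 420 (y) x 18 mm; y runs along the metal track let into its middle. Origin on the bench under the track, 5 mm short (-y) of the board's centre. The board's top is 18 mm above the origin. It does not move during the job.
- fixed_jaw: aluminium angle with a 150 mm wide, 50 mm high, 4 mm thick cork face, bolted down at the jig's -y end, its face looking to the jig's +y. Origin at the middle of the cork face's lower edge, on the board's top. Its axes are the jig's. It does not move during the job.
- jaw (a joint): how far (m) the sliding jaw has been moved towards the fixed jaw (along the jig's -y) from its outermost stop; 0 to 0.16. Unlocked, it slides with about 2.5 N of friction, plus about 1.5 N while it pushes the shell along.
- jaw_face (a point): middle of the sliding jaw's cork face (150 x 50 mm, lower edge 3 mm above the board), looking to the jig's -y; axes as the jig's. The knob's axis is 52 mm behind it (+y). The cork gives about 0.1 mm at 10 N. A squeeze of 5 to 12 N on the shell is good, above 30 N, or a hard bump, crushes it. Let go unlocked, the jaw loses the squeeze: keep pressing while locking.
- guard_rim (a point): centre of the rim of the round aluminium guard cup that stands on the sliding jaw (jaw sled 104 mm wide behind its face): 72 mm inside and 84 mm outside diameter, 52 mm deep, upright, on the knob's axis. Moves with the jaw.
- knob_grip (a point): grip point of the clamp knob, on its vertical axis inside the cup: a black bar handle 40 mm long (this point's x), 14 mm thick (y), 30 mm high, on a flange of 44 mm diameter. Bar top 6 mm above this point and 12 mm below the cup's rim; flange top 22 mm below this point; 29 mm from the bar's sides to the cup's wall. It moves with the jaw and sinks 1.6 mm per rad of tightening.
- knob (a joint): turn of the knob (rad), grows clockwise from above (tightening); starts slack at 0 to 0.3, end stop 3. Free (0.03 N m) until the screw's foot bites at 0.35 to 1.25 rad, different each time and not visible; then the torque climbs by about 1 N m per rad. Firmly locked at about 0.3 N m (0.2 to 0.4 is right); 0.5 N m is forcing it. It stays where it is left.
- rail: steel bar in the track's groove, along the jig's y, under the sliding jaw, fixed; its brass strip is what the clamp foot presses on. Origin as the jig's.
- shell: open box shell, dark wood-grain covered board, 180 (x) x 110 (y) x 45 mm, 4 mm walls, about 250 g, standing open side up on the board between the jaws, a little crooked; its 180 mm sides face the jaws. Origin at the centre of its underside.
- glue: bystander: white glue bottle, 60 mm diameter, about 160 mm tall, upright on the bench; origin at its underside
- tape: bystander: roll of tape lying flat, 104 mm diameter, 25 mm high; origin at its underside
- brush: bystander: wooden glue brush, 200 mm long, lying on the bench; origin at the underside of its middle
- cup: bystander: grey open cup, 70 mm diameter, 80 mm tall; origin at its underside
Mind the look-alikes: they are no part of the job. What is meant by the shell is not blue, and is the larger of those in its own colour.

How it is judged:
On the way, in this order (a step that is already met when the one before it is completed fails the run):
1. the shell is pressed square between both jaws (more than 1 N on each side) (contact force between each of jaw, fixed_jaw and shell above 1 N and angle between the x axis of shell and the x axis of jig, either way round below 0.035 rad and angle between shell's own z axis and vertical below 0.035 rad), for 0.2 s.
2. the clamp screw bears on the rail with more than 25 N (contact force between knob and rail above 25 N), for 0.2 s.
At the end, for the whole second after the job is handed in: The shell stands flat and square on the board (within 2 degrees), at rest, held by more than 1 N between both jaws, and the clamp screw bears on the rail with more than 25 N (a turning torque of about 0.15 N m), with the robot clear (all of step 1 and contact force between knob and rail above 25 N and linear speed of shell below 0.005 m/s and height (world z) of shell below 0.022 m and velocity of joint knob below 0.05 rad/s); the robot touches nothing.
It fails at once if the shell is crushed: the sliding jaw presses it with more than 30 N (contact force between jaw and shell above 30 N).
It fails at once if the screw is forced: it bears on the rail with more than 85 N (a turning torque of about 0.5 N m) (contact force between knob and rail above 85 N).
It fails at once if a bystander (glue bottle, tape, brush or cup) is moved by more than 30 mm (distance of any of glue, tape, brush, cup from where it was at the start of the episode above 0.03 m).
It also fails if it takes over 70 s, if anything falls off the work surface, if the arm or the gripper's body presses on something with over 40 N, if the wrist force passes 120 N, or if a joint passes its speed limit or range.

## Working session

There is one attempt and no reset: what is moved stays moved. The work goes in short steps, Python scripts to look and compute and a shell command to move; the robot and the scene stay as the last step left them, time stands still between calls to the robot, and variables do not carry over. Pictures are saved under pics/ and viewed, at most 10 in all, crops included, and the job is handed in when it is done.

```bash
ls; mkdir -p pics; cat > h.py <<'E'
from station import monitor, cams, job
import numpy as np, cv2
from scipy.spatial.transform import Rotation as Ro
def pose(): 
    s=monitor.observe(); return np.array(s['position']),Ro.from_rotvec(s['tcp_rot']).as_matrix()
def shot(cam):
    p=pose(); im=cams.get_image(cam); return im,p
def toworld(cam,x,p):
    c=cams.camera_params(cam); x=np.array(x)
    if cam=='wrist':
        m=np.array(c['mount']); return p[1]@(m[:3,:3]@x+m[:3,3])+p[0]
    return np.array(c['R']).T@(x-np.array(c['t']))
def find(names,cam,p):
    for n in names:
        for d in cams.tip_of(n,cam)[:4]:
            print(cam,n,round(d['confidence'],2),np.round(toworld(cam,d['xyz'],p),4),'px',np.round(px(cam,d['xyz'])))
def px(cam,x):
    c=cams.camera_params(cam); f=210/np.tan(np.radians(c['fovy'])/2)
    return f*x[0]/x[2]+c['cx'],f*x[1]/x[2]+c['cy']
E
python3 - <<'E'
from h import *
s=monitor.observe(); print(s)
for cam in ['top','scene']:
    im,p=shot(cam); cv2.imwrite(f'pics/{cam}0.png',im[:,:,::-1])
    find(['jig','fixed_jaw','jaw_face','guard_rim','knob_grip','shell','glue','tape','brush','cup'],cam,p)
E
```

```text
pics
{'clock': 0.0, 'joint_positions': array([-1.39748668,  0.42673154,  0.07385573,  1.60661831, -0.03407831,
        1.11079909, -0.06704163]), 'joint_vel': array([ 2.38617474e-04, -1.05355854e-03, -6.06068540e-04,  5.64067278e-05,
        1.10196026e-03, -1.96993431e-04, -5.19210927e-04]), 'effort': array([ 6.69924757e-04, -9.35787392e+01,  3.66648339e+00, -4.54188144e+01,
       -4.89603344e-02,  2.00765982e-02,  6.61714353e-05]), 'position': array([0.21403363, 0.63971167, 0.21577109]), 'tcp_rot': array([-5.04805569e-01, -3.10067652e+00,  2.03220405e-03]), 'wrist_force': array([-0.82661867,  0.16582905,  0.36530531]), 'moment': array([-0.03720093,  0.00591944, -0.02232886]), 'gripper_force': 0.0, 'finger_gap': 0.09375530258922057}
top jig 0.75 [ 0.5953 -0.0689 -0.0006] px [286. 185.]
top jaw_face 0.91 [ 0.5692 -0.0141  0.0477] px [266. 192.]
top guard_rim 0.93 [0.5541 0.0373 0.0844] px [247. 195.]
top guard_rim 0.44 [0.7632 0.0694 0.0036] px [240. 128.]
top knob_grip 0.63 [0.5536 0.0341 0.068 ] px [248. 196.]
top shell 0.94 [ 2.598e-01 -2.264e-01 -1.000e-04] px [339. 303.]
top sh
[... 661 characters left out ...]
1.]
scene jaw_face 0.9 [ 0.5689 -0.0125  0.0463] px [307. 223.]
scene guard_rim 0.88 [0.5503 0.034  0.0821] px [326. 207.]
scene knob_grip 0.65 [ 0.588  -0.0662 -0.0009] px [284. 242.]
scene knob_grip 0.51 [0.5483 0.0336 0.0682] px [325. 212.]
scene shell 0.82 [ 0.4787 -0.4304  0.001 ] px [151. 214.]
scene shell 0.82 [ 0.2586 -0.2262  0.0049] px [235. 174.]
scene shell 0.56 [ 0.6118 -0.1088  0.0229] px [267. 241.]
scene glue 0.71 [ 0.8203 -0.1369 -0.0051] px [248. 315.]
scene tape 0.72 [ 0.7581  0.0703 -0.0039] px [346. 294.]
scene brush 0.84 [ 0.6721 -0.3401 -0.0024] px [167. 263.]
scene brush 0.74 [ 0.589  -0.0685 -0.0012] px [284. 243.]
scene cup 0.68 [0.5161 0.2341 0.0043] px [399. 226.]
```

View pics/top0.png

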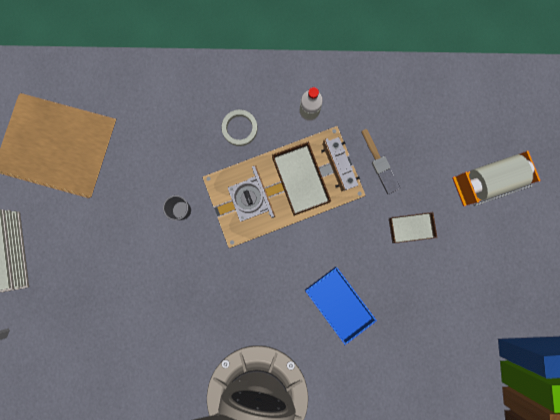

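View pics/scene0.png

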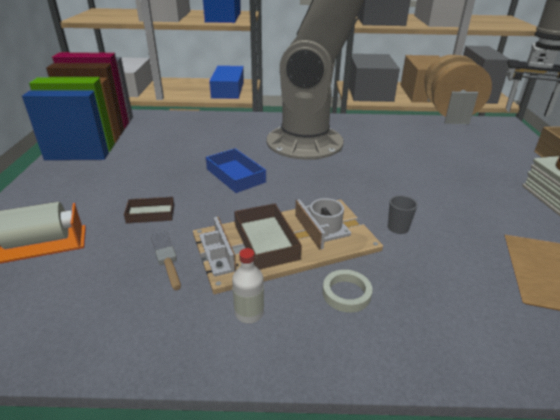

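Shell candidates in the top picture:
- blue tray at (339,303): blue, so ruled out
- small dark tray at (412,228): the smaller of the two dark ones
- large dark tray on the jig at (299,180): chosen

The scene picture shows the same three at (235,170), (150,209) and (267,236). I'll check the choice in a crop.

```bash
python3 - <<'E'
from h import *
im=cv2.imread('pics/top0.png'); cv2.imwrite('pics/crop.png',cv2.resize(im[115:255,195:445],None,fx=3.2,fy=3.2,interpolation=cv2.INTER_CUBIC))
print(cams.camera_params('wrist'))
E
```

```text
{'fovy': 60.2407333214795, 'cx': 283.44797811555884, 'cy': 210.24686199335707, 'mount': array([[-5.28632762e-04, -9.69009263e-01, -2.47023824e-01,
         7.23555334e-02],
       [ 9.99999660e-01, -3.55786290e-04, -7.44350763e-04,
         8.58802471e-04],
       [ 6.33395094e-04, -2.47024133e-01,  9.69009121e-01,
        -1.67737325e-01],
       [ 0.00000000e+00,  0.00000000e+00,  0.00000000e+00,
         1.00000000e+00]])}
```

View pics/crop.png

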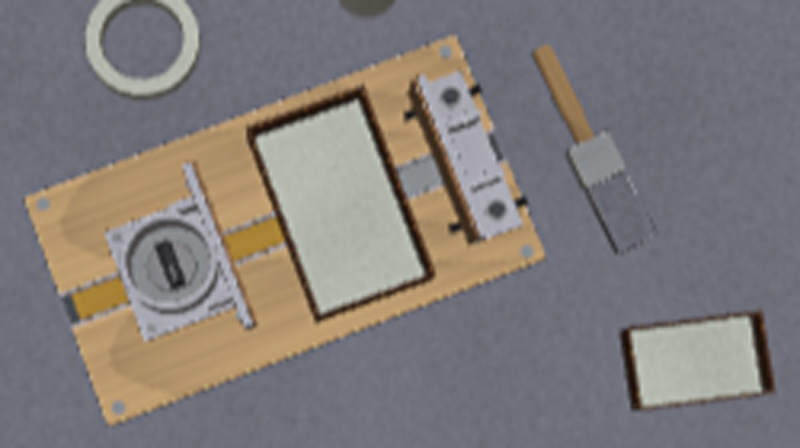

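```bash
python3 -m pendant '{"offset":[[0.2,-0.33,0],[0.4,-0.66,0],[0.6,-1,0]],"dr":[[0,0,0.05],[0,0,0.1],[0,0,0.15]],"claw":[1,1,1]}' 40; python3 -m pendant '{"offset":[[0.2,-0.33,0],[0.4,-0.66,0],[0.6,-1,0]],"dr":[[0,0,0.05],[0,0,0.1],[0,0,0.15]],"claw":[1,1,1]}'
```

```text
clock: 1.35
position: [0.2742, 0.5391, 0.2161]
tcp_rot: [0.003, 3.142, -0.001]
wrist_force: [1.9, 0.6, 0.6]
finger_gap: 0.094
gripper_force: 0.0
clock: 1.6
position: [0.3348, 0.4385, 0.2166]
tcp_rot: [-0.486, 3.103, 0.0]
wrist_force: [1.3, 0.1, 1.2]
finger_gap: 0.094
gripper_force: 0.0
```

The crop confirms the choice: the large dark shell sits on the jig between the jaws at crop (340,205), and the small dark look-alike is off the board at (700,360). The knob bar shows in the cup at (172,265). I'll carry on to hover above it.

```bash
for i in 1; do python3 -m pendant '{"offset":[[0.18,-0.33,0],[0.36,-0.66,0],[0.54,-1,0]],"dr":[[0,0,0],[0,0,0],[0,0,0]],"claw":[1,1,1]}'; python3 -m pendant '{"offset":[[0.18,-0.33,0],[0.36,-0.66,0],[0.54,-1,0]],"dr":[[0,0,0],[0,0,0],[0,0,0]],"claw":[1,1,1]}';python3 -m pendant '{"offset":[[0.18,-0.33,0],[0.36,-0.66,0],[0.54,-1,0]],"dr":[[0,0,0],[0,0,0],[0,0,0]],"claw":[1,1,1]}';python3 -m pendant '{"offset":[[0.18,-0.33,0],[0.36,-0.66,0],[0.54,-1,0],[0.54,-1,0],[0.54,-1,0],[0.54,-1,0]],"dr":[[0,0,0],[0,0,0],[0,0,0],[0,0,0],[0,0,0],[0,0,0]],"claw":[0.5,0.4,0.34,0.34,0.34,0.34]}'; done
python3 - <<'E'
from h import *
im,p=shot('wrist'); cv2.imwrite('pics/w1.png',im[:,:,::-1]); print(p)
find(['fixed_jaw','jaw_face','guard_rim','knob_grip','shell'],'wrist',p)
E
```

```text
clock: 1.85
position: [0.3888, 0.3385, 0.2167]
tcp_rot: [-0.478, 3.105, 0.001]
wrist_force: [0.9, 0.1, 0.5]
finger_gap: 0.0939
gripper_force: 0.0
clock: 2.1
position: [0.4427, 0.2385, 0.2168]
tcp_rot: [-0.478, 3.104, 0.001]
wrist_force: [1.2, 0.4, 0.3]
finger_gap: 0.0942
gripper_force: 0.0
clock: 2.35
position: [0.4968, 0.1385, 0.2168]
tcp_rot: [-0.478, 3.104, 0.0]
wrist_force: [0.3, 1.0, 0.1]
finger_gap: 0.0941
gripper_force: 0.0
clock: 2.85
position: [0.55, 0.0403, 0.2164]
tcp_rot: [0.477, -3.105, -0.0]
wrist_force: [0.5, -0.1, 0.1]
finger_gap: 0.0574
gripper_force: 0.0
(array([0.54996517, 0.04033854, 0.21635048]), array([[-9.53804013e-01, -3.00429343e-01, -3.37356108e-04],
       [-3.00429395e-01,  9.53804050e-01,  1.15352653e-04],
       [ 2.87116300e-04,  2.11375514e-04, -9.99999936e-01]]))
wrist fixed_jaw 0.93 [ 0.6497 -0.2001  0.0157] px [ 36. 211.]
wrist jaw_face 0.66 [ 0.5727 -0.0078  0.049 ] px [227. 204.]
wrist guard_rim 0.93 [0.5491 0.0417 0.0846] px [284. 205.]
wrist knob_grip 0.76 [0.5521 0.0358 0.0671] px [277. 201.]
wrist shell 0.68 [ 0.605  -0.1037  0.0141] px [135. 198.]
```

View pics/w1.png

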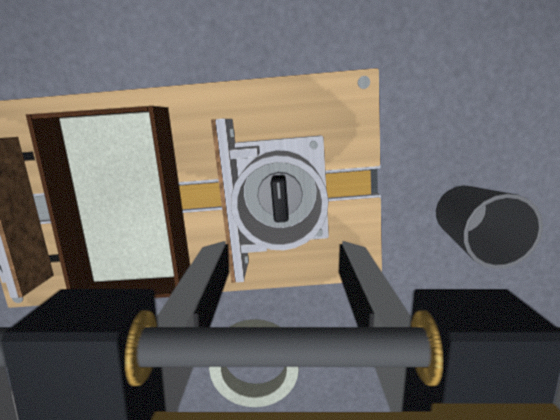

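The wrist picture shows the cup rim centred near (280,200) and the knob bar running from about (278,176) to (281,221). The jaw face is at column 222, the shell lies between columns 35 and 185, and the open fingers are at the bottom.

```bash
cat >> h.py <<'E'
def ray(u,v,z,p,cam='wrist'):
    c=cams.camera_params(cam); f=210/np.tan(np.radians(c['fovy'])/2)
    d=np.array([(u-c['cx'])/f,(v-c['cy'])/f,1.]); o=toworld(cam,[0,0,0],p); w=toworld(cam,d,p)-o
    return o+w*(z-o[2])/w[2]
E
python3 - <<'E'
from h import *
p=pose(); im=cv2.imread('pics/w1.png'); g=cv2.cvtColor(im,cv2.COLOR_BGR2GRAY)
m=((g[165:235,255:305]<60)*255).astype('uint8'); 
cs,_=cv2.findContours(m,cv2.RETR_EXTERNAL,cv2.CHAIN_APPROX_NONE); c=max(cs,key=cv2.contourArea)+np.array([255,165])
r=cv2.minAreaRect(c); print(r)
b=np.array([ray(u,v,.073,p)[:2] for u,v in cv2.boxPoints(r)]); print('bar',b.mean(0))
e=[b[1]-b[0],b[2]-b[1]]
for x in e: print(np.linalg.norm(x),np.degrees(np.arctan2(x[1],x[0])))
def ang(a,b,z):
    d=ray(*b,z,p)-ray(*a,z,p); return np.degrees(np.arctan2(d[1],d[0]))
print('board edges',ang((20,98),(375,71),.018),ang((379,75),(381,280),.018),'track',ang((185,183),(375,168),.018))
print('jaw top edge',ang((219,122),(238,280),.071))
jm=cams.trace('guard_rim','wrist'); print(len(jm))
for ctr in [(280,200)]: print('rim ctr',ray(*ctr,.085,p))
E
```

```text
((279.1551818847656, 197.86207580566406), (46.09024429321289, 14.616005897521973), 85.2363510131836)
bar [0.54755778 0.03736272]
0.012661218769252254 112.34595718926327
0.041460636004657686 22.32729563647433
board edges 111.66003869934075 21.87255094175284 track 112.09724991110076
jaw top edge 22.114935847248887
2
rim ctr [0.54625502 0.03782201 0.085     ]
```

```bash
python3 -m pendant '{"offset":[[-0.01,-0.03,-0.25],[-0.01,-0.03,-0.5],[-0.01,-0.03,-0.75],[-0.01,-0.03,-1],[-0.01,-0.03,-1],[-0.01,-0.03,-1]],"dr":[[0,0,0.0375],[0,0,0.0375],[0,0,0.0375],[0,0,0.0375],[0,0,0.0375],[0,0,0.0375]],"claw":[0.315,0.315,0.315,0.315,0.315,0.315]}'
python3 - <<'E'
from h import *
im,p=shot('wrist'); cv2.imwrite('pics/w2.png',im[:,:,::-1]); print(p)
find(['guard_rim','knob_grip'],'wrist',p)
c=cams.camera_params('wrist');m=np.array(c['mount']);print('tip px',[px('wrist',m[:3,:3].T@(np.array([0,y,.011])-m[:3,3])) for y in(-.015,0,.015)])
E
```

```text
clock: 3.7
position: [0.5485, 0.0371, 0.1161]
tcp_rot: [0.599, -3.082, 0.001]
wrist_force: [0.1, -0.6, 0.6]
finger_gap: 0.0294
gripper_force: 0.0
(array([0.54852157, 0.03711122, 0.11611703]), array([[-9.27086655e-01, -3.74841106e-01, -2.11626970e-03],
       [-3.74840349e-01,  9.27089066e-01, -7.59005293e-04],
       [ 2.24647689e-03,  8.95995951e-05, -9.99997473e-01]]))
wrist guard_rim 0.75 [0.5469 0.0369 0.0861] px [282. 243.]
wrist guard_rim 0.66 [0.5531 0.0355 0.0684] px [277. 242.]
wrist knob_grip 0.67 [0.5541 0.0361 0.0656] px [277. 242.]
tip px [(np.float64(253.05797256391378), np.float64(258.2718631649816)), (np.float64(281.5009253524515), np.float64(258.2571450395208)), (np.float64(309.94420293637967), np.float64(258.242426745991))]
```

View pics/w2.png

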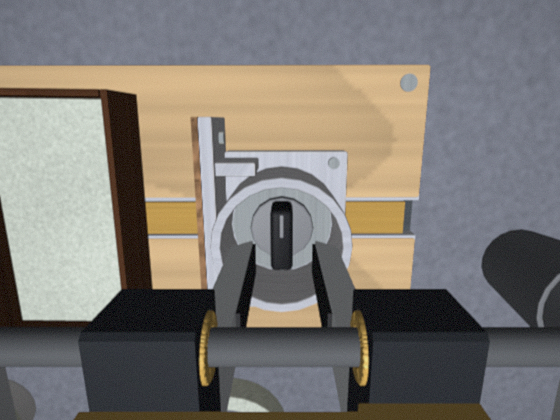

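The fingers straddle the bar: bar centre is at column 282, the tips are centred on 282, and the rim spans columns 211 to 352. Now I'll check the position along the bar.

```bash
python3 - <<'E'
from h import *
p=pose()
print(ray(282,235,.073,p),ray(281.5,240,.085,p))
E
```

```text
[0.54855008 0.03683797 0.073     ] [0.54780524 0.0362764  0.085     ]
```

```bash
python3 -m pendant '{"offset":[[0,0,-0.15],[0,0,-0.3],[0,0,-0.4],[0,0,-0.48],[0,0,-0.54],[0,0,-0.54]],"dr":[[0,0,0],[0,0,0],[0,0,0],[0,0,0],[0,0,0],[0,0,0]],"claw":[0.315,0.315,0.315,0.315,0.315,0.315]}'
python3 -m pendant '{"offset":[[0,0,0],[0,0,0],[0,0,0],[0,0,0],[0,0,0],[0,0,0]],"dr":[[0,0,0],[0,0,0],[0,0,0],[0,0,0],[0,0,0],[0,0,0]],"claw":[0.2,0.12,0.1,0.08,0.05,0.05]}' 30
python3 -c "
from h import *
s=monitor.observe();print(s['moment'],s['wrist_force'])"
```

```text
clock: 4.35
position: [0.5489, 0.0371, 0.0619]
tcp_rot: [0.599, -3.083, 0.0]
wrist_force: [-1.2, 0.8, 0.5]
finger_gap: 0.0296
gripper_force: 0.0
clock: 4.85
position: [0.5495, 0.0371, 0.063]
tcp_rot: [-0.599, 3.083, 0.0]
wrist_force: [0.3, -0.3, 6.1]
finger_gap: 0.0136
gripper_force: 30.0
[-0.06066598  0.22284747 -0.01138399] [ 0.34499998 -0.25407417  6.14053027]
```

```bash
python3 -m pendant '{"offset":[[0.007,-0.018,0.01],[0.026,-0.065,0.01],[0.049,-0.12,0.01],[0.071,-0.176,0.01],[0.094,-0.232,0.01],[0.113,-0.278,0.01],[0.128,-0.315,0.01],[0.132,-0.324,0.01]],"dr":[[0,0,0],[0,0,0],[0,0,0],[0,0,0],[0,0,0],[0,0,0],[0,0,0],[0,0,0]],"claw":[0.05,0.05,0.05,0.05,0.05,0.05,0.05,0.05]}'
python3 - <<'E'
from h import *
s=monitor.observe();print(s['moment'],s['wrist_force'])
im,p=shot('wrist'); cv2.imwrite('pics/w3.png',im[:,:,::-1]); print(p[0]); find(['shell','jaw_face','fixed_jaw'],'wrist',p)
im,p=shot('top');find(['shell','jaw_face','guard_rim'],'top',p)
E
```

```text
clock: 5.52
position: [0.5627, 0.0041, 0.0632]
tcp_rot: [-0.599, 3.084, -0.0]
wrist_force: [3.2, 4.5, -9.2]
finger_gap: 0.0136
gripper_force: 30.0
[ 1.28289729 -0.85590616  0.02983108] [ 3.1807318   4.51661945 -9.2323749 ]
[0.56269787 0.00412271 0.06321434]
wrist shell 0.94 [ 0.6055 -0.1055  0.0184] px [ 91. 236.]
wrist jaw_face 0.93 [ 0.581  -0.0402  0.0448] px [194. 254.]
top shell 0.92 [ 0.6067 -0.1093  0.0193] px [300. 181.]
top shell 0.8 [ 0.2606 -0.2254  0.0004] px [339. 303.]
top shell 0.65 [ 0.4806 -0.4268 -0.0047] px [409. 227.]
top shell 0.34 [ 0.5836 -0.0431  0.0447] px [277. 187.]
top jaw_face 0.67 [ 0.5804 -0.0448  0.0485] px [277. 188.]
```

View pics/w3.png

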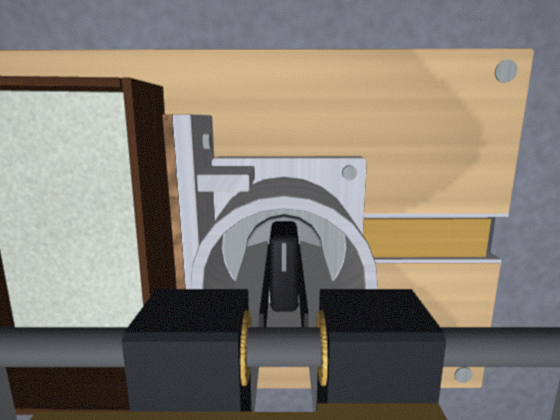

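The jaw came along with the knob, and its face is now about 10 mm short of the shell. I'll trim out the side and vertical load, then advance slowly.

```bash
cat > f.py <<'E'
from h import *
s=monitor.observe();w=s['wrist_force'];p=s['position'];a=np.radians(112.1);y=np.array([np.cos(a),np.sin(a)]);x=np.array([y[1],-y[0]])
print('Fx_jig %.2f Fy_jig %.2f Fz %.2f Mz %.3f'%(w[:2]@x,w[:2]@y,w[2],s['moment'][2]),'pos along -y %.2f mm, x %.2f'%(-1e3*(p[:2]-[.5487,.0368])@y,1e3*(p[:2]-[.5487,.0368])@x),'z',p[2].round(4))
E
python3 -m pendant '{"offset":[[0.005,-0.007,-0.005],[0.01,-0.019,-0.005],[0.015,-0.031,-0.005],[0.02,-0.043,-0.005],[0.025,-0.055,-0.005],[0.03,-0.067,-0.005],[0.035,-0.079,-0.005],[0.04,-0.091,-0.005]],"dr":[[0,0,0],[0,0,0],[0,0,0],[0,0,0],[0,0,0],[0,0,0],[0,0,0],[0,0,0]],"claw":[0.05,0.05,0.05,0.05,0.05,0.05,0.05,0.05]}'; python3 f.py
python3 -m pendant '{"offset":[[0.0047,-0.0116,0],[0.0094,-0.0232,0],[0.0141,-0.0348,0],[0.0188,-0.0463,0],[0.0235,-0.0579,0],[0.0282,-0.0695,0],[0.0329,-0.0811,0],[0.0376,-0.0927,0]],"dr":[[0,0,0],[0,0,0],[0,0,0],[0,0,0],[0,0,0],[0,0,0],[0,0,0],[0,0,0]],"claw":[0.05,0.05,0.05,0.05,0.05,0.05,0.05,0.05]}'; python3 f.py
```

```text
clock: 6.58
position: [0.5664, -0.0046, 0.0631]
tcp_rot: [-0.599, 3.084, -0.0]
wrist_force: [-1.1, 3.0, 2.2]
finger_gap: 0.0138
gripper_force: 30.0
Fx_jig 0.15 Fy_jig 3.20 Fz 2.24 Mz 0.016 pos along -y 45.01 mm, x 0.85 z 0.0631
clock: 7.25
position: [0.5701, -0.0135, 0.063]
tcp_rot: [0.6, -3.084, -0.0]
wrist_force: [-1.5, 4.0, 5.7]
finger_gap: 0.014
gripper_force: 30.0
Fx_jig 0.08 Fy_jig 4.29 Fz 5.71 Mz -0.032 pos along -y 54.69 mm, x 0.88 z 0.063
```

```bash
python3 -m pendant '{"offset":[[0.0047,-0.0116,0],[0.0094,-0.0232,0],[0.0141,-0.0348,0],[0.0188,-0.0463,0],[0.0235,-0.0579,0],[0.0282,-0.0695,0],[0.0329,-0.0811,0],[0.0376,-0.0927,0]],"dr":[[0,0,0],[0,0,0],[0,0,0],[0,0,0],[0,0,0],[0,0,0],[0,0,0],[0,0,0]],"claw":[0.05,0.05,0.05,0.05,0.05,0.05,0.05,0.05]}'; python3 f.py
python3 -m pendant '{"offset":[[0.0047,-0.0116,0],[0.0094,-0.0232,0],[0.0141,-0.0348,0],[0.0188,-0.0463,0],[0.0235,-0.0579,0],[0.0282,-0.0695,0],[0.0329,-0.0811,0],[0.0376,-0.0927,0]],"dr":[[0,0,0],[0,0,0],[0,0,0],[0,0,0],[0,0,0],[0,0,0],[0,0,0],[0,0,0]],"claw":[0.05,0.05,0.05,0.05,0.05,0.05,0.05,0.05]}'; python3 f.py
python3 - <<'E'
from h import *
im,p=shot('scene'); cv2.imwrite('pics/s4.png',cv2.resize(im[180:310,170:400,::-1],None,fx=3,fy=3,interpolation=cv2.INTER_CUBIC)); find(['shell','fixed_jaw','jaw_face'],'scene',p)
im,p=shot('top'); find(['shell','fixed_jaw','jaw_face'],'top',p)
E
```

```text
clock: 7.92
position: [0.5738, -0.0228, 0.063]
tcp_rot: [0.6, -3.084, -0.0]
wrist_force: [-2.3, 3.7, 5.4]
finger_gap: 0.0139
gripper_force: 30.0
Fx_jig -0.76 Fy_jig 4.32 Fz 5.40 Mz -0.037 pos along -y 64.66 mm, x 0.86 z 0.063
clock: 8.58
position: [0.5776, -0.032, 0.0631]
tcp_rot: [0.6, -3.084, -0.0]
wrist_force: [-1.6, 4.7, 6.1]
finger_gap: 0.014
gripper_force: 30.0
Fx_jig 0.33 Fy_jig 4.96 Fz 6.11 Mz 0.022 pos along -y 74.67 mm, x 0.89 z 0.0631
scene shell 0.82 [ 0.4793 -0.4312  0.0014] px [151. 214.]
scene shell 0.76 [ 0.2581 -0.2259 -0.0004] px [235. 176.]
scene shell 0.59 [ 0.6208 -0.1298  0.0224] px [258. 243.]
scene fixed_jaw 0.66 [ 0.6484 -0.1992  0.0209] px [228. 250.]
scene jaw_face 0.73 [ 0.5954 -0.0788  0.0457] px [280. 229.]
scene jaw_face 0.48 [ 0.7607  0.0671 -0.0048] px [345. 295.]
top shell 0.93 [ 0.6194 -0.1295  0.0194] px [307. 176.]
top shell 0.78 [ 0.4783 -0.4294 -0.0027] px [410. 228.]
top shell 0.58 [ 0.2611 -0.2246  0.0007] px [339. 303.]
top fixed_jaw 0.58 [ 0.6442 -0.2001  0.0215] px [332. 168.]
top jaw_face 0.45 [ 5.967e-01 -7.020e-02 -4.000e-04] px [286. 185.]
```

View pics/s4.png

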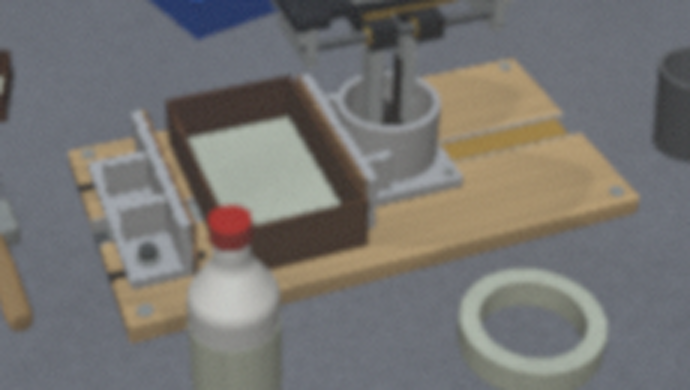

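The shell is flush against the sliding jaw, with about 20 mm left to the fixed jaw, and no bystander has been touched. I'll continue, slower near the end.

```bash
python3 -m pendant '{"offset":[[0.0047,-0.0116,0],[0.0094,-0.0232,0],[0.0141,-0.0348,0],[0.0188,-0.0463,0],[0.0235,-0.0579,0],[0.0282,-0.0695,0],[0.0329,-0.0811,0],[0.0376,-0.0927,0]],"dr":[[0,0,0],[0,0,0],[0,0,0],[0,0,0],[0,0,0],[0,0,0],[0,0,0],[0,0,0]],"claw":[0.05,0.05,0.05,0.05,0.05,0.05,0.05,0.05]}'; python3 f.py
python3 -m pendant '{"offset":[[0.0019,-0.0046,0],[0.0038,-0.0093,0],[0.0056,-0.0139,0],[0.0075,-0.0185,0],[0.0094,-0.0232,0],[0.0113,-0.0278,0],[0.0132,-0.0324,0],[0.015,-0.0371,0]],"dr":[[0,0,0],[0,0,0],[0,0,0],[0,0,0],[0,0,0],[0,0,0],[0,0,0],[0,0,0]],"claw":[0.05,0.05,0.05,0.05,0.05,0.05,0.05,0.05]}'; python3 f.py
```

```text
clock: 9.65
position: [0.5814, -0.0413, 0.0631]
tcp_rot: [0.6, -3.084, -0.0]
wrist_force: [-2.1, 4.4, 5.6]
finger_gap: 0.0138
gripper_force: 30.0
Fx_jig -0.26 Fy_jig 4.89 Fz 5.63 Mz 0.021 pos along -y 84.67 mm, x 0.87 z 0.0631
clock: 10.32
position: [0.5829, -0.045, 0.063]
tcp_rot: [0.6, -3.084, -0.0]
wrist_force: [-1.6, 4.1, 5.9]
finger_gap: 0.0137
gripper_force: 30.0
Fx_jig 0.07 Fy_jig 4.38 Fz 5.88 Mz -0.044 pos along -y 88.62 mm, x 0.89 z 0.063
```

```bash
python3 -m pendant '{"offset":[[0.0009,-0.0023,0],[0.0019,-0.0046,0],[0.0028,-0.007,0],[0.0038,-0.0093,0],[0.0047,-0.0116,0],[0.0056,-0.0139,0],[0.0066,-0.0162,0],[0.0075,-0.0185,0]],"dr":[[0,0,0],[0,0,0],[0,0,0],[0,0,0],[0,0,0],[0,0,0],[0,0,0],[0,0,0]],"claw":[0.05,0.05,0.05,0.05,0.05,0.05,0.05,0.05]}'; python3 f.py
```

```text
clock: 10.98
position: [0.5836, -0.0469, 0.063]
tcp_rot: [0.6, -3.084, -0.0]
wrist_force: [-0.7, 3.7, 5.5]
finger_gap: 0.014
gripper_force: 30.0
Fx_jig 0.71 Fy_jig 3.71 Fz 5.53 Mz 0.023 pos along -y 90.64 mm, x 0.86 z 0.063
```

```bash
python3 -m pendant '{"offset":[[0.0009,-0.0023,0],[0.0019,-0.0046,0],[0.0028,-0.007,0],[0.0038,-0.0093,0]],"dr":[[0,0,0],[0,0,0],[0,0,0],[0,0,0]],"claw":[0.05,0.05,0.05,0.05]}'; python3 f.py
```

```text
clock: 11.32
position: [0.584, -0.0478, 0.0631]
tcp_rot: [0.6, -3.084, -0.0]
wrist_force: [-0.6, 3.7, 6.5]
finger_gap: 0.0137
gripper_force: 30.0
Fx_jig 0.82 Fy_jig 3.64 Fz 6.45 Mz 0.065 pos along -y 91.63 mm, x 0.88 z 0.0631
```

```bash
python3 -m pendant '{"offset":[[0.0009,-0.0023,0],[0.0019,-0.0046,0],[0.0028,-0.007,0],[0.0038,-0.0093,0]],"dr":[[0,0,0],[0,0,0],[0,0,0],[0,0,0]],"claw":[0.05,0.05,0.05,0.05]}'; python3 f.py
```

```text
clock: 11.65
position: [0.5844, -0.0487, 0.0631]
tcp_rot: [0.6, -3.084, -0.0]
wrist_force: [-2.3, 3.6, 6.4]
finger_gap: 0.0136
gripper_force: 30.0
Fx_jig -0.76 Fy_jig 4.20 Fz 6.36 Mz -0.035 pos along -y 92.63 mm, x 0.90 z 0.0631
```

```bash
python3 -m pendant '{"offset":[[0.0009,-0.0023,0],[0.0019,-0.0046,0],[0.0028,-0.007,0],[0.0038,-0.0093,0]],"dr":[[0,0,0],[0,0,0],[0,0,0],[0,0,0]],"claw":[0.05,0.05,0.05,0.05]}'; python3 f.py
```

```text
clock: 11.98
position: [0.5848, -0.0496, 0.0631]
tcp_rot: [0.6, -3.084, -0.0]
wrist_force: [-1.8, 3.9, 5.9]
finger_gap: 0.0136
gripper_force: 30.0
Fx_jig -0.19 Fy_jig 4.30 Fz 5.90 Mz -0.004 pos along -y 93.62 mm, x 0.91 z 0.0631
```

```bash
python3 -m pendant '{"offset":[[0.0009,-0.0023,0],[0.0019,-0.0046,0],[0.0028,-0.007,0],[0.0038,-0.0093,0]],"dr":[[0,0,0],[0,0,0],[0,0,0],[0,0,0]],"claw":[0.05,0.05,0.05,0.05]}'; python3 f.py
```

```text
clock: 12.32
position: [0.5849, -0.0501, 0.063]
tcp_rot: [0.6, -3.083, -0.001]
wrist_force: [-2.4, 6.9, 7.4]
finger_gap: 0.0136
gripper_force: 30.0
Fx_jig 0.39 Fy_jig 7.30 Fz 7.41 Mz 0.004 pos along -y 94.11 mm, x 0.90 z 0.063
```

```bash
python3 -m pendant '{"offset":[[0.0009,-0.0023,0],[0.0019,-0.0046,0],[0.0028,-0.007,0]],"dr":[[0,0,0],[0,0,0],[0,0,0]],"claw":[0.05,0.05,0.05]}'; python3 f.py
```

```text
clock: 12.57
position: [0.585, -0.0502, 0.063]
tcp_rot: [0.601, -3.083, -0.003]
wrist_force: [-4.8, 10.0, 10.1]
finger_gap: 0.0138
gripper_force: 30.0
Fx_jig -0.66 Fy_jig 11.11 Fz 10.12 Mz 0.019 pos along -y 94.24 mm, x 0.93 z 0.063
```

The shell is seated with about 8 to 9 N of squeeze. I'll hold briefly, then start turning clockwise while watching the force and torque.

```bash
python3 -m pendant '{"offset":[[0,0,0],[0,0,0],[0,0,0],[0,0,0]],"dr":[[0,0,0],[0,0,0],[0,0,0],[0,0,0]],"claw":[0.05,0.05,0.05,0.05]}' 40; python3 f.py; python3 -m pendant '{"offset":[[0,0,0],[0,0,-0.001],[0,0,-0.002],[0,0,-0.002]],"dr":[[0,0,-0.02],[0,0,-0.04],[0,0,-0.06],[0,0,-0.08]],"claw":[0.05,0.05,0.05,0.05]}'; python3 f.py
python3 -c "
from h import *
print(monitor.observe()['joint_positions'].round(2))"
```

```text
clock: 12.9
position: [0.585, -0.0502, 0.063]
tcp_rot: [0.601, -3.083, -0.003]
wrist_force: [-4.2, 8.6, 8.3]
finger_gap: 0.0138
gripper_force: 40.0
Fx_jig -0.66 Fy_jig 9.58 Fz 8.27 Mz 0.040 pos along -y 94.22 mm, x 0.90 z 0.063
clock: 13.23
position: [0.585, -0.05, 0.0628]
tcp_rot: [0.337, -3.122, -0.003]
wrist_force: [-3.7, 10.6, 7.3]
finger_gap: 0.0135
gripper_force: 40.0
Fx_jig 0.56 Fy_jig 11.16 Fz 7.31 Mz 0.031 pos along -y 94.04 mm, x 0.98 z 0.0628
[-0.28  0.49  0.33  1.95 -0.23  0.75  1.97]
```

```bash
python3 -m pendant '{"offset":[[0,0,-0.001],[0,0,-0.002],[0,0,-0.003],[0,0,-0.003]],"dr":[[0,0,-0.02],[0,0,-0.04],[0,0,-0.06],[0,0,-0.08]],"claw":[0.05,0.05,0.05,0.05]}'; python3 f.py
```

```text
clock: 13.57
position: [0.585, -0.0498, 0.0625]
tcp_rot: [0.075, -3.14, -0.003]
wrist_force: [-4.4, 10.9, 8.3]
finger_gap: 0.0135
gripper_force: 40.0
Fx_jig 0.02 Fy_jig 11.74 Fz 8.31 Mz 0.011 pos along -y 93.88 mm, x 1.02 z 0.0625
```

```bash
python3 -m pendant '{"offset":[[0,0,-0.001],[0,0,-0.002],[0,0,-0.003],[0,0,-0.003]],"dr":[[0,0,-0.02],[0,0,-0.04],[0,0,-0.06],[0,0,-0.08]],"claw":[0.05,0.05,0.05,0.05]}'; python3 f.py
```

```text
clock: 13.9
position: [0.5851, -0.0496, 0.0623]
tcp_rot: [-0.187, -3.135, -0.003]
wrist_force: [-4.1, 11.5, 8.9]
finger_gap: 0.0139
gripper_force: 40.0
Fx_jig 0.49 Fy_jig 12.20 Fz 8.88 Mz 0.017 pos along -y 93.74 mm, x 1.17 z 0.0623
```

```bash
python3 -m pendant '{"offset":[[0,0.001,-0.001],[-0.001,0.002,-0.002],[-0.001,0.003,-0.003],[-0.001,0.003,-0.003]],"dr":[[0,0,-0.02],[0,0,-0.04],[0,0,-0.06],[0,0,-0.07]],"claw":[0.05,0.05,0.05,0.05]}'; python3 f.py
```

```text
clock: 14.23
position: [0.5851, -0.0494, 0.0621]
tcp_rot: [-0.417, -3.113, -0.003]
wrist_force: [-5.0, 11.6, 13.8]
finger_gap: 0.0138
gripper_force: 40.0
Fx_jig -0.23 Fy_jig 12.61 Fz 13.79 Mz 0.112 pos along -y 93.55 mm, x 1.25 z 0.0621
```

```bash
python3 -m pendant '{"offset":[[0,0.001,-0.001],[0,0.001,-0.002],[-0.001,0.002,-0.002],[-0.001,0.002,-0.002]],"dr":[[0,0,-0.02],[0,0,-0.04],[0,0,-0.06],[0,0,-0.07]],"claw":[0.05,0.05,0.05,0.05]}'; python3 f.py
```

```text
clock: 14.57
position: [0.5851, -0.0492, 0.0621]
tcp_rot: [-0.644, -3.074, -0.003]
wrist_force: [-4.6, 11.3, 14.8]
finger_gap: 0.0137
gripper_force: 40.1
Fx_jig -0.01 Fy_jig 12.23 Fz 14.75 Mz 0.244 pos along -y 93.43 mm, x 1.39 z 0.0621
```

```bash
python3 -m pendant '{"offset":[[0,0,0],[0,0,0],[0,0,0],[0,0,0]],"dr":[[0,0,-0.015],[0,0,-0.03],[0,0,-0.03],[0,0,-0.03]],"claw":[0.05,0.05,0.05,0.05]}'; python3 f.py; python3 -m pendant '{"offset":[[0,0,0],[0,0,0]],"dr":[[0,0,0],[0,0,0]],"claw":[0.05,0.05]}'; python3 f.py
```

```text
clock: 14.9
position: [0.5851, -0.0491, 0.062]
tcp_rot: [-0.736, -3.053, -0.003]
wrist_force: [-5.1, 11.9, 13.6]
finger_gap: 0.0137
gripper_force: 40.1
Fx_jig -0.31 Fy_jig 12.93 Fz 13.56 Mz 0.197 pos along -y 93.31 mm, x 1.45 z 0.062
clock: 15.07
position: [0.5851, -0.0492, 0.062]
tcp_rot: [-0.736, -3.053, -0.003]
wrist_force: [-4.6, 11.9, 14.0]
finger_gap: 0.0136
gripper_force: 40.1
Fx_jig 0.19 Fy_jig 12.76 Fz 13.97 Mz 0.223 pos along -y 93.36 mm, x 1.42 z 0.062
```

```bash
for i in 1 2 3 4 5 6; do python3 -m pendant '{"offset":[[0,0,0]],"dr":[[0,0,0]],"claw":[0.05]}' >/dev/null; python3 f.py; done
```

```text
Fx_jig -0.52 Fy_jig 11.56 Fz 14.16 Mz 0.273 pos along -y 93.38 mm, x 1.45 z 0.0621
Fx_jig -0.39 Fy_jig 12.51 Fz 14.89 Mz 0.264 pos along -y 93.38 mm, x 1.44 z 0.0621
Fx_jig -0.68 Fy_jig 11.95 Fz 14.79 Mz 0.214 pos along -y 93.38 mm, x 1.40 z 0.062
Fx_jig -0.41 Fy_jig 12.71 Fz 14.43 Mz 0.276 pos along -y 93.39 mm, x 1.43 z 0.0621
Fx_jig -0.83 Fy_jig 12.58 Fz 13.54 Mz 0.218 pos along -y 93.35 mm, x 1.42 z 0.062
Fx_jig 0.07 Fy_jig 12.67 Fz 14.12 Mz 0.237 pos along -y 93.38 mm, x 1.46 z 0.0621
```

```bash
python3 -m pendant '{"offset":[[0,0,0],[0,0,0],[0,0,0],[0,0,0]],"dr":[[0,0,-0.013],[0,0,-0.025],[0,0,-0.025],[0,0,-0.025]],"claw":[0.05,0.05,0.05,0.05]}'; for i in 1 2 3 4 5 6; do python3 -m pendant '{"offset":[[0,0,0]],"dr":[[0,0,0]],"claw":[0.05]}' >/dev/null; python3 f.py; done
```

```text
clock: 15.9
position: [0.5852, -0.0491, 0.062]
tcp_rot: [-0.816, -3.033, -0.003]
wrist_force: [-4.9, 11.1, 13.6]
finger_gap: 0.0135
gripper_force: 40.1
Fx_jig 0.29 Fy_jig 12.55 Fz 13.63 Mz 0.329 pos along -y 93.33 mm, x 1.50 z 0.0621
Fx_jig 0.08 Fy_jig 12.05 Fz 14.44 Mz 0.349 pos along -y 93.35 mm, x 1.47 z 0.062
Fx_jig 0.52 Fy_jig 12.68 Fz 14.21 Mz 0.304 pos along -y 93.35 mm, x 1.45 z 0.062
Fx_jig -0.12 Fy_jig 12.41 Fz 14.27 Mz 0.297 pos along -y 93.33 mm, x 1.50 z 0.062
Fx_jig -0.32 Fy_jig 12.44 Fz 13.45 Mz 0.323 pos along -y 93.34 mm, x 1.49 z 0.062
Fx_jig 0.20 Fy_jig 12.61 Fz 14.06 Mz 0.300 pos along -y 93.29 mm, x 1.50 z 0.062
```

Torque is about 0.31 N m, so the jaw is locked. I'll relieve the arm's push, open the fingers within the cup, and rise straight out.

```bash
python3 -m pendant '{"offset":[[-0.002,0.005,0.002],[-0.004,0.01,0.005],[-0.005,0.013,0.007],[-0.005,0.013,0.007]],"dr":[[0,0,0],[0,0,0],[0,0,0],[0,0,0]],"claw":[0.05,0.05,0.05,0.05]}'; python3 f.py
python3 -m pendant '{"offset":[[0,0,0],[0,0,0],[0,0,0],[0,0,0],[0,0,0],[0,0,0]],"dr":[[0,0,0],[0,0,0],[0,0,0],[0,0,0],[0,0,0],[0,0,0]],"claw":[0.2,0.25,0.3,0.3,0.3,0.3]}'; python3 f.py
```

```text
clock: 16.73
position: [0.5849, -0.0488, 0.0621]
tcp_rot: [-0.816, -3.034, -0.001]
wrist_force: [1.6, 5.7, -3.1]
finger_gap: 0.0139
gripper_force: 40.1
Fx_jig 3.64 Fy_jig 4.67 Fz -3.11 Mz 0.234 pos along -y 92.95 mm, x 1.34 z 0.0621
clock: 17.23
position: [0.5846, -0.0498, 0.0624]
tcp_rot: [-0.819, -3.033, 0.0]
wrist_force: [0.4, 0.4, -0.4]
finger_gap: 0.0281
gripper_force: 0.0
Fx_jig 0.55 Fy_jig 0.18 Fz -0.40 Mz -0.082 pos along -y 93.79 mm, x 0.71 z 0.0624
```

```bash
python3 -m pendant '{"offset":[[0,0,0.06],[0,0,0.2],[0,0,0.4],[0,0,0.6],[0,0,0.8],[0,0,1],[0,0,1]],"dr":[[0,0,0],[0,0,0],[0,0,0],[0,0,0],[0,0,0],[0,0,0],[0,0,0]],"claw":[0.3,0.3,0.3,0.3,0.3,0.3,0.3]}'; python3 f.py
python3 -m pendant '{"offset":[[0,0.2,0.3],[0,0.4,0.6],[0,0.6,0.9],[0,0.6,0.9]],"dr":[[0,0,0],[0,0,0],[0,0,0],[0,0,0]],"claw":[0.3,0.3,0.3,0.3]}'
python3 - <<'E'
from h import *
im,p=shot('wrist'); cv2.imwrite('pics/w5.png',im[:,:,::-1]); find(['shell','jaw_face','guard_rim','fixed_jaw','knob_grip'],'wrist',p)
im,p=shot('top'); find(['shell','glue','tape','brush','cup'],'top',p)
E
```

```text
clock: 17.82
position: [0.5864, -0.0501, 0.1663]
tcp_rot: [0.818, 3.029, 0.003]
wrist_force: [-0.0, 0.4, 0.6]
finger_gap: 0.0284
gripper_force: 0.0
Fx_jig 0.13 Fy_jig 0.35 Fz 0.59 Mz -0.022 pos along -y 94.70 mm, x 2.25 z 0.1663
clock: 18.15
position: [0.5869, 0.0142, 0.2574]
tcp_rot: [0.811, 3.03, 0.007]
wrist_force: [0.5, 0.4, 0.3]
finger_gap: 0.0284
gripper_force: 0.0
wrist shell 0.69 [ 0.6212 -0.1462  0.0148] px [182. 271.]
wrist jaw_face 0.75 [ 0.6048 -0.0938  0.0468] px [206. 249.]
wrist guard_rim 0.71 [ 0.5868 -0.0442  0.0872] px [230. 225.]
wrist fixed_jaw 0.35 [ 0.5865 -0.0495  0.0663] px [228. 221.]
wrist knob_grip 0.74 [ 0.5874 -0.0497  0.0643] px [229. 222.]
top shell 0.92 [ 0.6238 -0.1487  0.0208] px [314. 175.]
top shell 0.85 [ 0.4779 -0.4309 -0.0018] px [410. 228.]
top shell 0.61 [ 0.2574 -0.2273  0.0003] px [339. 304.]
top glue 0.87 [ 8.210e-01 -1.346e-01 -2.000e-04] px [309. 111.]
top glue 0.17 [ 0.5149  0.2294 -0.0031] px [183. 211.]
top brush 0.92 [ 0.6749 -0.3381  0.0018] px [378. 160.]
top cup 0.86 [ 0.5148  0.2295 -0.0037] px [183. 211.]
top cup 0.45 [ 0.6736 -0.3395  0.0014] px [379. 161.]
```

View pics/w5.png

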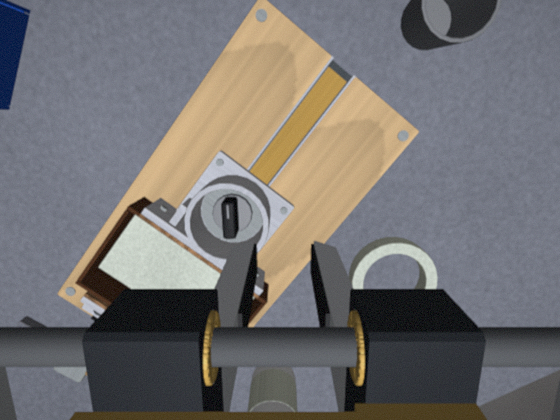

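The picture shows the jaw still in place, with the cup at (228,222), the knob bar left turned, and the shell clamped square at (170,265). The bystanders haven't moved and the robot is clear.

```bash
python3 -c "
from station import job
print(job.hand_in())"
```

```text
the job is handed in; nothing more can be done
None
```

I handed the job in after about 18 s: the shell is clamped square between the jaws, pressed with about 9–10 N, the knob is locked at about 0.31 N m, the bystanders I could re-check (glue, brush, cup) have not moved, and the robot is clear; no verdict came back.

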